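Hold a valve block in the corner of angle plate and surface plate for scribing

TASK

Lift the ported aluminium valve block up and off its hook on the hanging rack, carry it over to the granite surface plate and set it down gently, standing on its lower end, in front of the upright face of the angle plate. Then push it down and back at once, so that it stands flat on the granite and flush against that face with its whole width backed by it. It will be scribed while you hold it: finish still holding it pressed firmly into that corner, do not let go, and leave everything else on the rack and the bench where it is.

Things in the scene. Friction and masses are not known exactly. Their poses are not given: they have to be found in the camera images.
- valve_block: Rectangular aluminium valve block, flat-sided: 30 mm thick (its x), 56 wide (y), 115 tall (z), about 0.47 kg; the larger of the two parts on the rack. Origin: centre of its lower end. It hangs upright by a bore on either of the two hooks (varies). Its two large faces (+/-15 mm along x, crossed by the bore) are alike: either may go against the angle plate.
- rack: Hanging rack, fixed; origin: centre of the underside of its 130 x 240 mm base. Two level round hooks, 8 mm thick, at y = +65 and -65 mm, axes 216 mm up, stick out to -x from a crossbar at x = 32 mm; posts and crossbar end 227 mm up. Parts hang at x = -12 mm. Tips at x = -54 mm turn up 8 mm above the hook: lift a part about 13 mm, then draw it off 65 mm to -x.
- surface_plate: Dark granite surface plate, fixed, 320 mm (x) by 450 mm (y). Origin: centre of the underside; its flat top is 50 mm above the origin.
- angle_plate: Iron angle plate bolted to the granite, does not move. Origin: middle of the foot of its upright working face, at the granite's top. The flat, slotted face is 120 mm wide (y) and 90 mm high (z) and looks to -x; foot and webs lie behind, up to x = 84 mm. Seated, the block's centre is at x = -15 mm (y about 0).
- strap_plate: Steel strap plate on the other hook, 14 mm thick, 42 mm wide, 85 mm tall. Origin: centre of its lower end. Not to be disturbed.
- height_gauge: Height gauge standing loose on the granite: base 55 x 85 mm, thin column to 237 mm above it. Origin: centre of its underside. Not to be disturbed.
- v_block: Steel V-block standing loose on the granite, 50 x 40 mm, 38 mm tall. Origin: centre of its underside. Not to be disturbed.
- square: Small square lying loose on the granite: stock 75 mm long (its y), blade reaching 108 mm towards its x, 16 mm tall. Origin: centre of the stock's underside. Not to be disturbed.
- compound_bottle: Small bottle on the bench, 44 mm diameter, 115 mm tall. Origin: centre of its base. Not to be disturbed.
- spanner: Spanner lying on the bench, origin under its middle. Not to be disturbed.
- port_plug: Hexagon port plug with a threaded end, standing on the bench, 33 mm wide, 35 mm tall. Origin: centre of its base. Not to be disturbed.
- gauge_block: Drilled steel set-up block lying on the bench, 75 x 50 x 25 mm. Origin: centre of its underside. Not to be disturbed.
- block_bore (a point): Centre of the block's 27 mm round through bore (bore along the block's x), 93 mm above the lower end; the hook passes through it.
Mind the look-alikes: they are no part of the job. Leave any orange or pink look-alike of the valve_block alone.

How it is judged (in metres and radians):
On the way:
1. the valve block is off its hook and held clear above the granite's level ((x of valve_block in the frame of rack below -0.07 m or z of valve_block in the frame of rack above 0.15 m) and contact force between valve_block and rack below 0.05 N and height (world z) of valve_block above 0.06 m and contact force between the fingers and valve_block above 1 N), for 0.2 s.
At the end, for the whole second after the job is handed in: Gripper still holding; block upright (2 deg) and at rest on the granite (2 mm), a large face flush with the angle plate (2.5 mm, 2 deg, at most 35 mm off its middle); over 3 N on the angle plate and over 7 N on the granite (block weighs 4 to 5 N) through the last second (contact force between the fingers and valve_block above 1 N and contact force between valve_block and angle_plate above 3 N and contact force between valve_block and surface_plate above 7 N and x of valve_block in the frame of angle_plate between -0.0175 and -0.0125 m and y of valve_block in the frame of angle_plate between -0.035 and 0.035 m and z of valve_block in the frame of angle_plate between -0.003 and 0.002 m and angle between the x axis of valve_block and the x axis of angle_plate, either way round below 0.035 rad and angle between valve_block's own z axis and vertical below 0.035 rad and linear speed of valve_block below 0.01 m/s); the arm keeps its last pose, push and grip.
It fails at once if the block is banged down on the granite (over 70 N) (contact force between valve_block and surface_plate above 70 N).
It fails at once if the strap plate on the other hook is disturbed (distance of strap_plate from where it was at the start of the episode above 0.02 m).
It fails at once if something standing on the granite is shifted (distance of any of height_gauge, v_block, square from where it was at the start of the episode above 0.015 m).
It fails at once if something lying on the bench is shifted (distance of any of compound_bottle, spanner, port_plug, gauge_block from where it was at the start of the episode above 0.02 m).
It also fails if it takes over 67 s, if anything falls off the work surface, if the arm or the gripper's body presses on something with over 40 N, if the wrist force passes 120 N, or if a joint passes its speed limit or range.

ROBOT

A 6-joint arm with a two-finger parallel gripper is mounted at the origin on the work surface. World frame = base frame: x ahead of the robot, y to its left, z up, the work surface at z = 0. Lengths are in m, angles in degrees, forces in N, time in s.
With the tool pointing down it reaches from about 0.375 to 0.9 m from the base axis. Payload 3.1 kg.
Tool frame: the origin (TCP) lies between the finger pads; the fingertips stand bot.tip_extent ahead of it and the grasp point (between the pads) lies 2 mm behind it (bot.tip_extent is the distance from the TCP to the fingertips, in m); z points along the fingers, y is the direction in which the jaws open and shut (so a half turn about z gives the same grasp; the last joint's range is limited). The gripper opens to 87 mm and grips with 3 to 60 N. Pads are 19 mm wide; open, the fingers measure 117 mm over their backs; the gripper's body (75 mm by 190 mm) begins 51 mm behind the grasp point.
Start: joints at [-84.139, 30.224, 82.088, -0, 67.689, -10.227], TCP at [0.173, -0.6, 0.24] pointing down, gripper open.
Joint ranges: [-176.69, 176.69], [-43.24, 126.21], [12.49, 139.97], [-82, 262], [0, 151.66], [-163.58, 163.58]. Speed limits (degrees/s): [159.86, 159.86, 180, 180, 180, 180].

INTERFACE

Orientations are given as a 3x3 rotation matrix whose columns are the frame's x, y, z axes.
In Python, from rig import bot, imaging, recognise, masks_of, mark_of gives the robot as it stands.
- The arm moves only by the tool send_rows, never from a script. Its argument "plan" is a list that holds one entry, the list of rows, each a list of 5 numbers: the shift along the world's x, y, z normalised to -1 to 1, where 1 is 0.03 m, then the turn about the world's z normalised to -1 to 1, where 1 is 0.1 rad, then the closure, from -1 (fully open) to 1 (shut). A call has 1 to 20 rows; each row shifts and turns the commanded pose from where the row before left it; what a row does not reach is not made up. A row lasts 1/10 s, in which the tool goes at most 50 mm and 8.59 degrees, less where a joint would pass 70% of its speed; a pose out of reach is approached as far as the arm can. A call with a number of a shift or a turn outside -1 to 1 is refused whole. A call with a gripper value outside its range is refused whole. The fingers move at their own pace and stop on an object; the grip force is fixed at half the most. Time passes only in rows, so rows that do not move let the fingers close. It gives the time, the measured TCP pose, the force and the opening at its end, in the units of the state.
- bot.read_state(): the state, without advancing time (a new reading comes with each control period).
- imaging.capture(name): name is "side" or "top"; returns a dict with "img" (480x640x3 uint8, blue, green, red), "mtx" (3x3 intrinsics, pixels), "pose" (4x4, takes a point from camera to world coordinates). Camera axes: x right, y down, z forward; pixel columns grow to the right and rows downward; lengths in m; the calibration is good to about 2 mm. A picture is of the moment at which its call begins. There is no depth.
- bot.hand_in(): hands the job in, once; it reports no verdict.
Trained networks look in the newest picture that a camera, given by its name, has taken for a name from the list of things; names that differ only in an ending like _2 or _b are one class to them, and where a whole thing is asked for, a point or a joint stands for the part that bears it (a point fixed in the world has none). Each returns a list of dicts, best first, with "conf" (0 to 1); they miss things now and then, are a little off and sometimes report something else, mostly with a low value. They report only what shows in the picture. A call takes as long as a camera call. They do not tell look-alikes from the thing itself.
- recognise(camera, target): "at" ([x, y, z] in m, in world coordinates, good to about 4 mm: the middle of the surface that is visible of it).
- masks_of(camera, target): "region" (480x640 bool, what is visible of it).
- mark_of(camera, target): "at" ([x, y, z] in m, in world coordinates, good to about 4 mm: a listed point, or the origin of a listed thing).
The state is a dict: "time_s": time; "joint_positions": joint angles; "qvel": joint speeds; "tau": joint torques, N m; "position": TCP position; "tcp_rot": TCP orientation; "force": force on the tool from outside, world axes, zero at the start; "moment": the same for the moment, N m; "opening": opening from 0.0 (shut) to 1.0 (fully open).
Only numpy, scipy, OpenCV 4.12 (cv2) and the standard library are available. Lean on these libraries where they do the work, as an engineer would, in place of code of your own. Each camera call takes 0.05 s, during which the arm holds its last target.

## Working session

There is one attempt and no reset: what is moved stays moved. The work goes in short steps, Python scripts to look and compute and a tool call to move; the robot and the scene stay as the last step left them, time stands still between calls to the robot, and variables do not carry over. Pictures are saved under pics/ and viewed, and the job is handed in when it is done.

Besides the shell and the picture viewer there is one more tool, called by a JSON object that holds its "fn" and its "kwargs", one argument or row to a line. send_rows: Moves the arm, as the interface text tells. Its arguments: {"type":"object","properties":{"plan":{"type":"array"}},"required":["plan"]}

```bash
mkdir -p pics; ls; cat > h.py <<'E'
from rig import bot, imaging, recognise, masks_of, mark_of
import numpy as np, cv2
E
python3 - <<'E'
from h import *
s=bot.read_state(); print(s['time_s'],s['position'],np.round(s['tcp_rot'],3),s['opening'],s['force'],bot.tip_extent)
for c in ['side','top']:
    d=imaging.capture(c); cv2.imwrite(f'pics/{c}0.png',d['img']); print(c,np.round(d['mtx'],1),np.round(d['pose'],3))
    for n in ['valve_block','rack','angle_plate','block_bore','strap_plate','height_gauge','v_block','square','surface_plate']:
        print(n,'mark',[(np.round(r['at'],3).tolist(),round(r['conf'],2)) for r in mark_of(c,n)][:4],'rec',[(np.round(r['at'],3).tolist(),round(r['conf'],2)) for r in recognise(c,n)][:4])
E
```

```text
pics
0.0 [ 0.17316727 -0.59981318  0.23857738] [[ 0.961  0.277 -0.   ]
 [ 0.277 -0.961  0.002]
 [ 0.    -0.002 -1.   ]] 0.9992477101405679 [ 0.33147989  0.21138382 -0.20748164] 0.017
side [[599.1   0.  322.9]
 [  0.  599.1 239. ]
 [  0.    0.    1. ]] [[ 0.922 -0.247  0.298  0.078]
 [-0.387 -0.612  0.689 -1.138]
 [ 0.013 -0.751 -0.66   1.212]
 [ 0.     0.     0.     1.   ]]
valve_block mark [([0.487, -0.507, 0.003], 0.9), ([0.544, -0.371, 0.113], 0.87), ([0.723, -0.378, 0.001], 0.82), ([0.385, -0.332, 0.002], 0.81)] rec [([0.71, -0.391, 0.079], 0.97), ([0.534, -0.391, 0.196], 0.91), ([0.382, -0.342, 0.081], 0.89), ([0.479, -0.529, 0.095], 0.77)]
rack mark [([0.563, -0.309, 0.002], 0.77), ([0.592, 0.045, 0.045], 0.54)] rec [([0.568, -0.342, 0.014], 0.71)]
angle_plate mark [([0.588, 0.204, 0.049], 0.61)] rec [([0.553, 0.199, 0.079], 0.98), ([0.538, -0.396, 0.193], 0.74)]
block_bore mark [([0.545, -0.376, 0.204], 0.94), ([0.723, -0.38, 0.093], 0.84), ([0.486, -0.512, 0.089], 0.79), ([0.39, -0.328, 0.092], 0.78)] rec [([0.473, -0.533, 0.09], 0.97), ([0.383, -0.341, 0.079], 0.91), ([0.71,
[... 1383 characters left out ...]
([0.541, -0.365, 0.227], 0.74), ([0.39, -0.328, 0.114], 0.65), ([0.48, -0.496, 0.101], 0.58), ([0.716, -0.371, 0.098], 0.56)]
strap_plate mark [([0.558, -0.248, 0.138], 0.62)] rec [([0.559, -0.242, 0.224], 0.45)]
height_gauge mark [([0.707, 0.37, 0.048], 0.93), ([0.588, 0.043, 0.052], 0.71), ([0.591, 0.211, 0.05], 0.43)] rec [([0.698, 0.383, 0.081], 0.62)]
v_block mark [([0.503, 0.366, 0.047], 0.81)] rec [([0.502, 0.362, 0.078], 0.59)]
square mark [([0.59, 0.041, 0.051], 0.93), ([0.552, -0.112, 0.001], 0.35), ([0.372, 0.504, -0.002], 0.2)] rec [([0.602, 0.016, 0.057], 0.92), ([0.348, -0.474, 0.007], 0.18)]
surface_plate mark [([0.591, 0.214, 0.002], 0.62)] rec [([0.587, 0.202, 0.052], 0.64)]
```

View pics/side0.png

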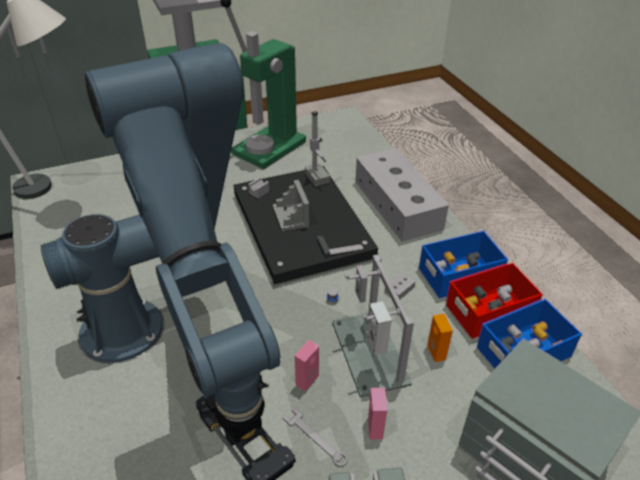

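View pics/top0.png

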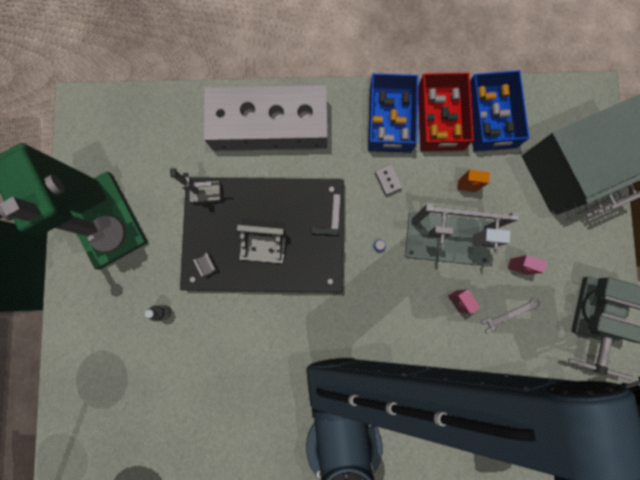

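The top view shows the grey block on the rack at about (498,236). Its pink look-alikes are at (527,265) and (465,302), and the orange one is at (477,180). Next I'll enlarge the rack and the angle plate.

```bash
python3 - <<'E'
from h import *
t=cv2.imread('pics/top0.png'); s=cv2.imread('pics/side0.png')
def crop(im,x0,y0,w,h,k): return cv2.resize(im[y0:y0+h,x0:x0+w],None,fx=k,fy=k,interpolation=cv2.INTER_CUBIC)
a=crop(t,395,190,130,90,3);b=crop(t,230,215,65,60,6)
c=crop(s,325,250,100,150,4)
d=crop(s,230,160,150,130,4)
def pad(i,h,w): return cv2.copyMakeBorder(i,0,h-i.shape[0],0,w-i.shape[1],0)
cv2.imwrite('pics/c1.png',np.hstack([pad(a,360,390),pad(b,360,390)]))
cv2.imwrite('pics/c2.png',c); cv2.imwrite('pics/c3.png',d)
E
```

```text
(no output)
```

View pics/c1.png

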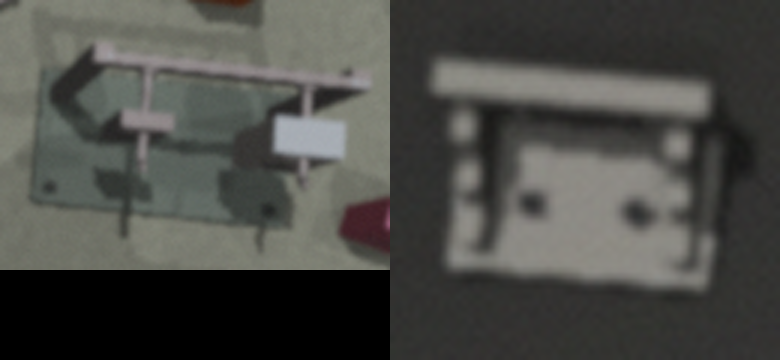

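View pics/c2.png

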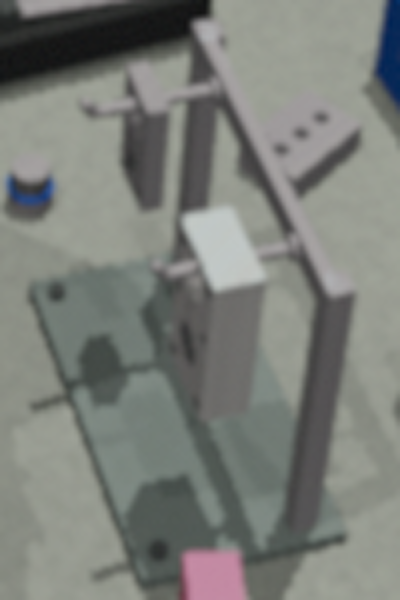

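View pics/c3.png

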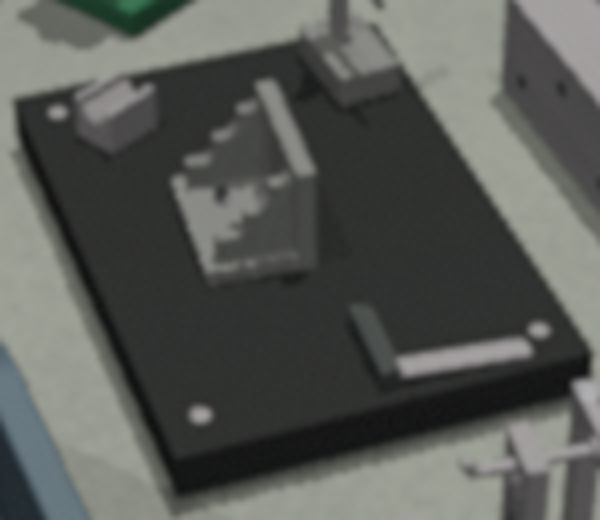

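```bash
cat >> h.py <<'E'
def ray(c,px,z):
    K,P=c['mtx'],c['pose']; v=P[:3,:3]@np.linalg.inv(K)@np.array([px[0],px[1],1.]); o=P[:3,3]
    return o+v*(z-o[2])/v[2]
def proj(c,p):
    q=np.linalg.inv(c['pose'])@np.append(p,1); q=c['mtx']@q[:3]; return q[:2]/q[2]
def lines(c,x0,y0,w,h,z,mn=10,k=4):
    g=cv2.cvtColor(c['img'],cv2.COLOR_BGR2GRAY)[y0:y0+h,x0:x0+w]; g=cv2.resize(g,None,fx=k,fy=k,interpolation=cv2.INTER_CUBIC)
    L=cv2.createLineSegmentDetector().detect(g)[0][:,0]
    for l in L:
        a=(l[:2]+.5)/k-.5+[x0,y0]; b=(l[2:]+.5)/k-.5+[x0,y0]
        if np.hypot(*(a-b))<mn: continue
        A,B=ray(c,a,z),ray(c,b,z); d=B-A
        print(np.round(a,1),np.round(b,1),np.round(A[:2],4),np.round(B[:2],4),'ang %.1f len %.1f'%(np.degrees(np.arctan2(d[1],d[0]))%180,1e3*np.hypot(*d[:2])))
E
python3 - <<'E'
from h import *
c=imaging.capture('top')
print('angle z.14'); lines(c,230,215,65,60,.14,15)
print('block z.2285'); lines(c,475,210,55,50,.2285,8)
print('rack z.227');lines(c,400,195,130,90,.227,25)
print('rack base z.01');lines(c,400,195,130,90,.008,30)
print('granite');lines(c,170,165,190,140,.05,60)
E
```

```text
angle z.14
[239.8 259.1] [281.7 262.7] [0.5095 0.2605] [0.498  0.1523] ang 83.9 len 108.8
[236.7 230.1] [281.7 234. ] [0.5853 0.2689] [0.5727 0.1518] ang 83.8 len 117.8
[282.5 228.4] [237.5 224.3] [0.5874 0.1496] [0.6003 0.2669] ang 83.7 len 118.1
[240.6 242.2] [238.8 258.6] [0.5532 0.2587] [0.5106 0.263 ] ang 174.2 len 42.8
[272.8 241.2] [252.2 238.8] [0.5544 0.1752] [0.5616 0.2286] ang 82.3 len 54.0
block z.2285
[486.1 228.2] [485.7 239.5] [ 0.5656 -0.3496] [ 0.5383 -0.3468] ang 174.3 len 27.4
[496.1 229.2] [486.5 227.2] [ 0.563  -0.3734] [ 0.568  -0.3507] ang 77.4 len 23.2
[495.3 241.3] [507.  242.2] [ 0.5335 -0.3698] [ 0.5309 -0.3974] ang 84.5 len 27.8
[485.5 240.5] [495.4 241.4] [ 0.536  -0.3462] [ 0.5334 -0.37  ] ang 83.7 len 23.9
[498.4 217.8] [517.3 219.1] [ 0.5906 -0.3808] [ 0.5864 -0.4259] ang 84.7 len 45.3
[495.9 218.5] [495.2 227.6] [ 0.5889 -0.3746] [ 0.5668 -0.3714] ang 171.8 len 22.4
[474.7 214.6] [497. 217.] [ 0.5995 -0.324 ] [ 0.5925 -0.3774] ang 82.5 len 53.8
[515.6 220.7] [504.  224.8] [ 0.5828 -0.4216] [ 0.5731 -0.3932] ang 108.8 len 30.1
[484.2 225.5] [493.9 220.9] [ 0.5724 -0.3454] [ 0.5832 -0.3694] ang 114.4 len 26.4
[510.1 258.1] [524.3 255. ] [ 0.4925 -0.4025] [ 0.4992 -0.4368] ang 101.2 len 34.9
rack z.227
[446.3 211.6] [497. 217.] [ 0.6082 -0.2563] [ 0.5928 -0.3779] ang 82.8 len 122.6
rack base z.01
[446.3 211.6] [497. 217.] [ 0.6469 -0.3114] [ 0.6285 -0.4564] ang 82.8 len 146.2
granite
[179.3 288.9] [184.6 190.4] [0.4378 0.4439] [0.7143 0.4347] ang 178.1 len 276.7
[189.2 176.5] [342.6 178.3] [0.7543 0.4225] [ 0.7407 -0.0124] ang 88.2 len 435.1
```

The block to take is the grey one on the near hook, top at (498,236). It's the only one hanging, and the pink and orange ones stand on the bench. The angle plate's face looks to world +x, with its normal at about -6°. The block's yaw is also about -6°.

I'll move above the block, with the jaws along its width.

{"fn": "send_rows", "kwargs": {
  "plan": [
    [[0, 0, 0.9, 0, -1], [0, 0, 0.9, 0, -1], [0.96, 0.574, 0, -0.2965, -1], [0.96, 0.574, 0, -0.2965, -1], [0.96, 0.574, 0, -0.2965, -1], [0.96, 0.574, 0, -0.2965, -1], [0.96, 0.574, 0, -0.2965, -1], [0.96, 0.574, 0, -0.2965, -1], [0.96, 0.574, 0, -0.2965, -1], [0.96, 0.574, 0, -0.2965, -1], [0.96, 0.574, 0, -0.2965, -1], [0.96, 0.574, 0, -0.2965, -1], [0.96, 0.574, 0, -0.2965, -1], [0.96, 0.574, 0, -0.2965, -1], [0.96, 0.574, 0, -0.2965, -1], [0, 0, 0, 0, -1], [0, 0, 0, 0, -1], [0, 0, 0, 0, -1]]
  ]
}}

```text
time_s: 3.75
position: [0.5469, -0.3771, 0.2934]
tcp_rot: [[0.994, -0.105, -0.001], [-0.105, -0.994, -0.0], [-0.001, 0.0, -1.0]]
force: [-0.1, -0.3, 0.3]
opening: 0.999
```

```bash
python3 - <<'E'
from h import *
c=imaging.capture('side'); s=bot.read_state(); p=s['position']; R=s['tcp_rot']
im=c['img'].copy()
print(proj(c,p),[proj(c,[.548,-.376,z]) for z in(.2285,.1135)])
print([(np.round(r['at'],3).tolist(),round(r['conf'],2)) for r in mark_of('side','valve_block')],[(np.round(r['at'],3).tolist(),round(r['conf'],2)) for r in mark_of('side','block_bore')])
cv2.imwrite('pics/s1.png',cv2.resize(im[200:400,290:450],None,fx=3.7,fy=3,interpolation=cv2.INTER_CUBIC)) if 0 else cv2.imwrite('pics/s1.png',cv2.resize(im[210:400,290:480],None,fx=3,fy=3,interpolation=cv2.INTER_CUBIC))
E
```

```text
[382.51136584 289.87119727] [array([380.45869177, 309.90267297]), array([376.69435083, 343.24275438])]
[([0.39, -0.334, 0.001], 0.95), ([0.721, -0.378, -0.001], 0.83), ([0.491, -0.51, 0.004], 0.74), ([0.547, -0.373, 0.114], 0.72)] [([0.719, -0.376, 0.093], 0.92), ([0.546, -0.375, 0.205], 0.86), ([0.388, -0.332, 0.092], 0.86), ([0.485, -0.516, 0.09], 0.58)]
```

View pics/s1.png

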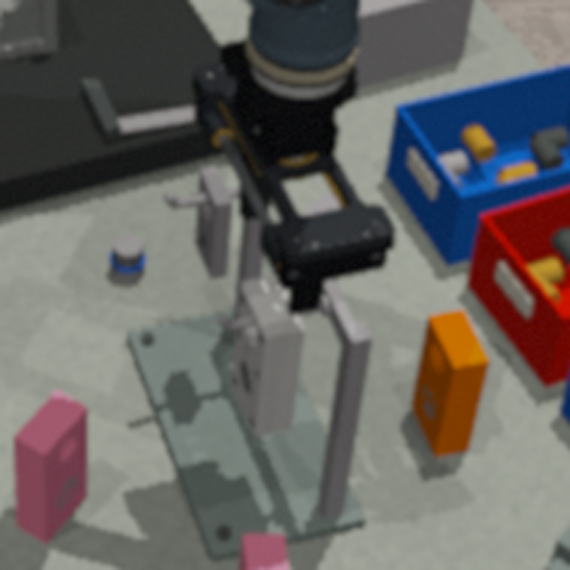

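The gripper is square over the grey block, whose top is at crop (270,300). I'll descend with a check on force.

{"fn": "send_rows", "kwargs": {
  "plan": [
    [[0, 0.05, -0.5, 0, -1], [0, 0, -0.5, 0, -1], [0, 0, -0.5, 0, -1], [0, 0, -0.5, 0, -1], [0, 0, -0.4, 0, -1], [0, 0, -0.4, 0, -1], [0, 0, -0.4, 0, -1], [0, 0, 0, 0, -1], [0, 0, 0, 0, -1]]
  ]
}}

```text
time_s: 4.8
position: [0.5477, -0.3752, 0.1974]
tcp_rot: [[0.995, -0.105, -0.0], [-0.105, -0.995, 0.0], [-0.0, -0.0, -1.0]]
force: [0.8, 0.4, -0.7]
opening: 1.004
```

```bash
python3 - <<'E'
from h import *
c=imaging.capture('side'); im=c['img']
cv2.imwrite('pics/s2.png',cv2.resize(im[210:400,290:480],None,fx=3,fy=3,interpolation=cv2.INTER_CUBIC))
E
```

```text
(no output)
```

View pics/s2.png

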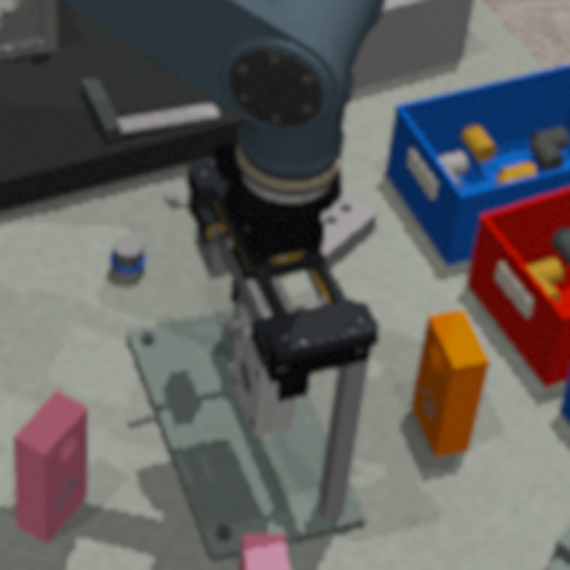

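The fingers straddle the block with no contact force, so I'll close the jaws.

{"fn": "send_rows", "kwargs": {
  "plan": [
    [[0, 0, 0, 0, 1], [0, 0, 0, 0, 1], [0, 0, 0, 0, 1], [0, 0, 0, 0, 1], [0, 0, 0, 0, 1], [0, 0, 0, 0, 1], [0, 0, 0, 0, 1], [0, 0, 0, 0, 1]]
  ]
}}

```text
time_s: 5.65
position: [0.5478, -0.3756, 0.1978]
tcp_rot: [[0.995, -0.104, 0.001], [-0.104, -0.995, -0.001], [0.001, 0.001, -1.0]]
force: [0.7, -2.3, 0.6]
opening: 0.642
```

{"fn": "send_rows", "kwargs": {
  "plan": [
    [[0, 0, 0.11, 0, 1], [0, 0, 0.11, 0, 1], [0, 0, 0.11, 0, 1], [0, 0, 0.1, 0, 1], [0, 0, 0, 0, 1], [0, 0, 0, 0, 1]]
  ]
}}

```text
time_s: 6.25
position: [0.5476, -0.375, 0.2105]
tcp_rot: [[0.995, -0.104, -0.0], [-0.104, -0.995, 0.0], [-0.0, -0.0, -1.0]]
force: [-0.8, -0.4, -3.8]
opening: 0.637
```

The force now matches the block's weight, so it hangs free. I'll draw it off along rack -x.

{"fn": "send_rows", "kwargs": {
  "plan": [
    [[-0.3, 0.034, 0, 0, 1], [-0.3, 0.034, 0, 0, 1], [-0.3, 0.034, 0, 0, 1], [0, 0, 0, 0, 1]]
  ]
}}

```text
time_s: 6.65
position: [0.5187, -0.3716, 0.2103]
tcp_rot: [[0.994, -0.105, -0.002], [-0.105, -0.994, 0.001], [-0.002, -0.001, -1.0]]
force: [-0.2, 1.1, -3.8]
opening: 0.64
```

{"fn": "send_rows", "kwargs": {
  "plan": [
    [[-0.3, 0.034, 0, 0, 1], [-0.3, 0.034, 0, 0, 1], [-0.3, 0.034, 0, 0, 1], [-0.3, 0.034, 0, 0, 1], [-0.3, 0.034, 0, 0, 1], [-0.3, 0.034, 0, 0, 1], [-0.3, 0.034, 0, 0, 1], [0, 0, 0, 0, 1], [0, 0, 0, 0, 1]]
  ]
}}

```text
time_s: 7.55
position: [0.4577, -0.3651, 0.2106]
tcp_rot: [[0.994, -0.105, 0.001], [-0.105, -0.994, -0.0], [0.001, 0.0, -1.0]]
force: [0.4, 0.8, -4.0]
opening: 0.642
```

```bash
python3 - <<'E'
from h import *
c=imaging.capture('side'); im=c['img']
cv2.imwrite('pics/s3.png',cv2.resize(im[180:400,270:490],None,fx=2.7,fy=2.7,interpolation=cv2.INTER_CUBIC))
s=bot.read_state();print(s['position'],s['force'])
E
```

```text
[ 0.45794763 -0.36522021  0.21066166] [-0.44120744 -0.10310006 -3.36785233]
```

View pics/s3.png

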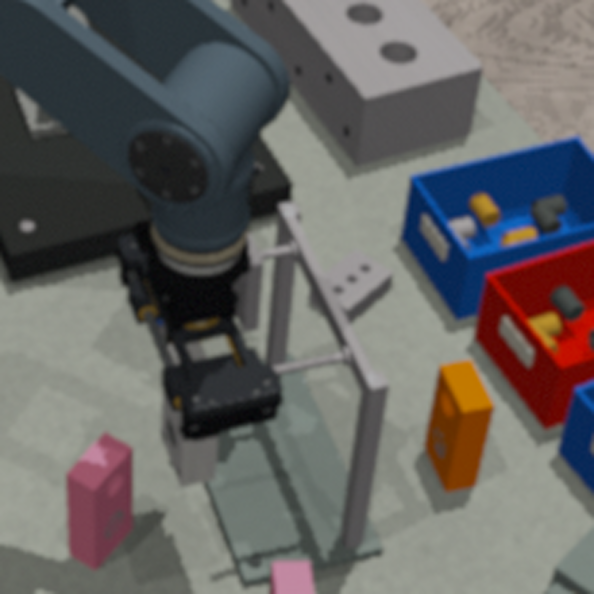

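The block is off the hook and free. I'll raise it and carry it to in front of the face, about 25 mm off it.

{"fn": "send_rows", "kwargs": {
  "plan": [
    [[0, 0, 0.8, 0, 1], [0, 0, 0.95, 0, 1], [0, 0, 0.95, 0, 1], [0, 0, 0.95, 0, 1], [0, 0, 0.95, 0, 1], [0, 0, 0.8, 0, 1], [0, 0, 0, 0, 1], [0, 0, 0, 0, 1], [0, 0, 0, 0, 1]]
  ]
}}

```text
time_s: 8.5
position: [0.457, -0.364, 0.3703]
tcp_rot: [[0.995, -0.104, -0.003], [-0.104, -0.995, 0.003], [-0.003, -0.003, -1.0]]
force: [0.4, 0.7, -4.6]
opening: 0.642
```

{"fn": "send_rows", "kwargs": {
  "plan": [
    [[0.15, 0.5, 0, 0, 1], [0.3, 0.95, 0, 0, 1], [0.3, 0.95, 0, 0, 1], [0.3, 0.95, 0, 0, 1], [0.3, 0.95, 0, 0, 1], [0.3, 0.95, 0, 0, 1], [0.3, 0.95, 0, 0, 1], [0.3, 0.95, 0, 0, 1], [0.3, 0.95, 0, 0, 1], [0.3, 0.95, 0, 0, 1], [0.3, 0.95, 0, 0, 1], [0.3, 0.95, 0, 0, 1], [0.3, 0.95, 0, 0, 1], [0.3, 0.95, 0, 0, 1], [0.3, 0.95, 0, 0, 1], [0.3, 0.95, 0, 0, 1], [0.3, 0.95, 0, 0, 1], [0.3, 0.95, 0, 0, 1], [0.3, 0.95, 0, 0, 1], [0.3, 0.95, 0, 0, 1]]
  ]
}}

```text
time_s: 10.5
position: [0.6321, 0.1938, 0.3707]
tcp_rot: [[0.995, -0.104, -0.004], [-0.104, -0.995, 0.0], [-0.004, 0.0, -1.0]]
force: [1.0, -0.6, -4.4]
opening: 0.646
```

{"fn": "send_rows", "kwargs": {
  "plan": [
    [[0.25, 0.43, 0, 0, 1], [0, 0, 0, 0, 1], [0, 0, 0, 0, 1], [0, 0, 0, 0, 1]]
  ]
}}

```text
time_s: 10.9
position: [0.6398, 0.2039, 0.3717]
tcp_rot: [[0.994, -0.105, -0.002], [-0.105, -0.994, -0.001], [-0.002, 0.001, -1.0]]
force: [0.2, -0.4, -3.9]
opening: 0.643
```

```bash
python3 - <<'E'
from h import *
c=imaging.capture('side'); cv2.imwrite('pics/s4.png',c['img'])
d=imaging.capture('top'); cv2.imwrite('pics/t4.png',cv2.resize(d['img'][150:310,160:360],None,fx=4,fy=3.75) )
for cc in('side','top'):
  print([(np.round(r['at'],3).tolist(),round(r['conf'],2)) for r in mark_of(cc,'valve_block')],[(np.round(r['at'],3).tolist(),round(r['conf'],2)) for r in mark_of(cc,'height_gauge')],[(np.round(r['at'],3).tolist(),round(r['conf'],2)) for r in mark_of(cc,'angle_plate')])
s=bot.read_state();print(s['position'],s['force'])
E
```

```text
[([0.721, -0.379, 0.002], 0.96), ([0.636, 0.206, 0.288], 0.92), ([0.39, -0.332, -0.0], 0.86), ([0.484, -0.509, 0.003], 0.62)] [([0.707, 0.366, 0.052], 0.91)] [([0.589, 0.205, 0.044], 0.97)]
[([0.724, -0.382, -0.003], 0.77), ([0.383, -0.332, -0.002], 0.66), ([0.485, -0.507, 0.0], 0.55), ([0.639, 0.204, 0.287], 0.51), ([0.564, -0.316, 0.002], 0.31)] [([0.707, 0.372, 0.051], 0.6), ([0.56, -0.249, 0.141], 0.17)] [([0.589, 0.213, 0.051], 0.64), ([0.55, -0.112, 0.002], 0.51)]
[0.64062497 0.20409069 0.3726542 ] [ 0.1149248  -0.04861817 -3.78604428]
```

View pics/s4.png

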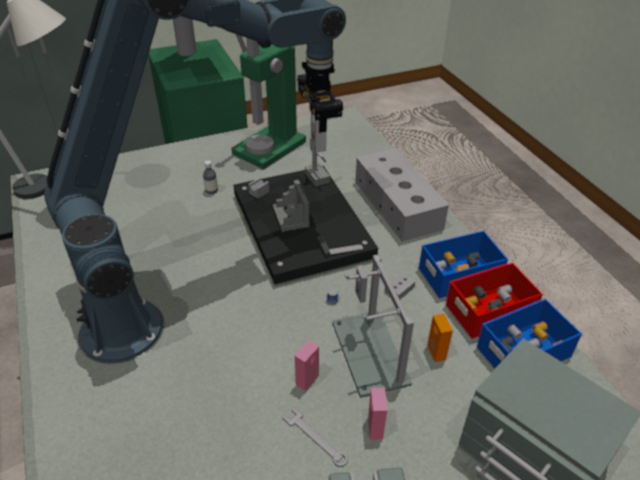

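View pics/t4.png

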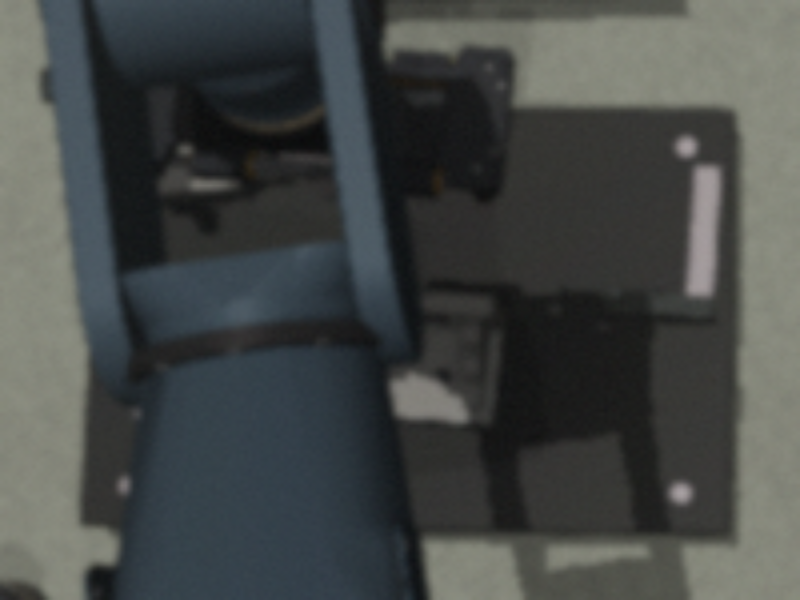

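```bash
python3 - <<'E'
from h import *
t=cv2.imread('pics/top0.png');s=cv2.imread('pics/side0.png')
a=cv2.resize(t[155:215,155:235],(480,360),interpolation=cv2.INTER_CUBIC);b=cv2.resize(s[100:190,280:350],(280,360),interpolation=cv2.INTER_CUBIC)
cv2.imwrite('pics/g.png',np.hstack([a,b]))
c=imaging.capture('top')
for z in(.06,.29): print(z,proj(c,[.71,.37,z]),proj(c,[.69,.30,z]))
E
```

```text
0.06 [206.51818808 190.67882639] [231.41576081 197.21371659]
0.29 [181.02911919 168.66279092] [211.01825363 176.49597045]
```

View pics/g.png

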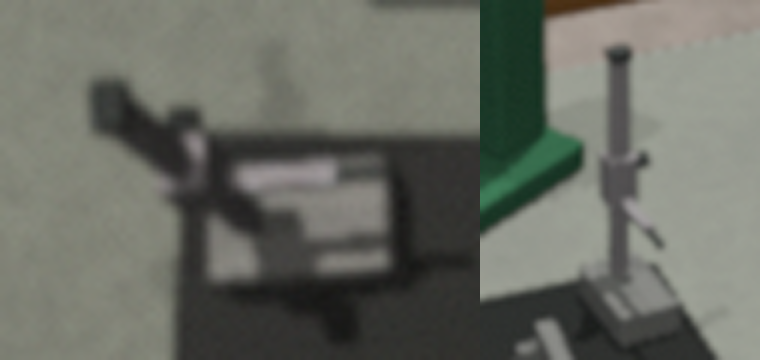

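The gauge's column and scriber stay at y > 0.33, clear of the gripper. The held block measures (0.638, 0.205) with its bottom at 0.288. I'll lower it to about 13 mm above the granite.

{"fn": "send_rows", "kwargs": {
  "plan": [
    [[0, 0, -0.6, 0, 1], [0, 0, -0.8, 0, 1], [0, 0, -0.8, 0, 1], [0, 0, -0.8, 0, 1], [0, 0, -0.8, 0, 1], [0, 0, -0.8, 0, 1], [0, 0, -0.8, 0, 1], [0, 0, -0.8, 0, 1], [0, 0, -0.6, 0, 1], [0, 0, -0.4, 0, 1], [0, 0, -0.3, 0, 1], [0, 0, 0, 0, 1], [0, 0, 0, 0, 1], [0, 0, 0, 0, 1]]
  ]
}}

```text
time_s: 12.75
position: [0.6416, 0.2046, 0.1488]
tcp_rot: [[0.995, -0.104, 0.003], [-0.104, -0.995, 0.0], [0.003, -0.001, -1.0]]
force: [-0.1, -0.5, -3.3]
opening: 0.641
```

```bash
python3 - <<'E'
from h import *
c=imaging.capture('side'); cv2.imwrite('pics/s5.png',cv2.resize(c['img'][110:260,230:390],None,fx=4.5,fy=4,interpolation=cv2.INTER_CUBIC) if 0 else cv2.resize(c['img'][110:250,240:380],None,fx=4.2,fy=4.2,interpolation=cv2.INTER_CUBIC))
d=imaging.capture('top'); cv2.imwrite('pics/t5.png',cv2.resize(d['img'][170:290,200:320],None,fx=5,fy=5,interpolation=cv2.INTER_CUBIC) )
for cc in('side','top'):
  print([(np.round(r['at'],3).tolist(),round(r['conf'],2)) for r in mark_of(cc,'valve_block') if r['at'][1]>0],[(np.round(r['at'],3).tolist(),round(r['conf'],2)) for r in mark_of(cc,'angle_plate')])
s=bot.read_state();print(s['position'],s['force'],s['time_s'])
E
```

```text
[([0.639, 0.206, 0.066], 0.54), ([0.494, 0.367, 0.052], 0.49)] [([0.587, 0.212, 0.05], 0.91)]
[] [([0.594, 0.212, 0.048], 0.74), ([0.59, 0.042, 0.05], 0.7)]
[0.64077434 0.20451237 0.14791275] [-1.92088711  0.04435745 -4.57010112] 13.05
```

View pics/s5.png

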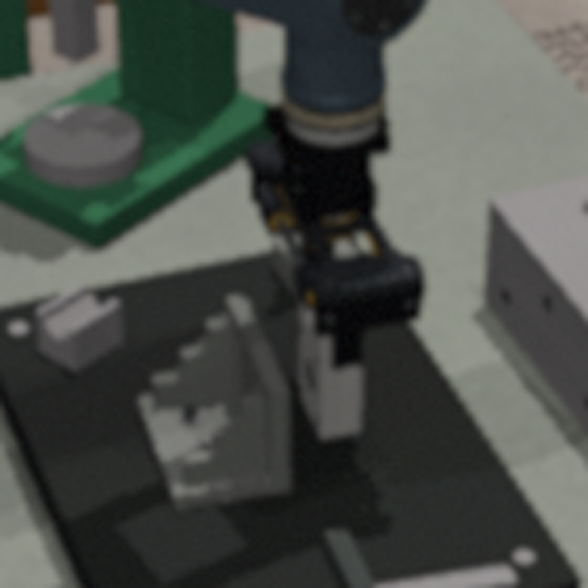

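View pics/t5.png

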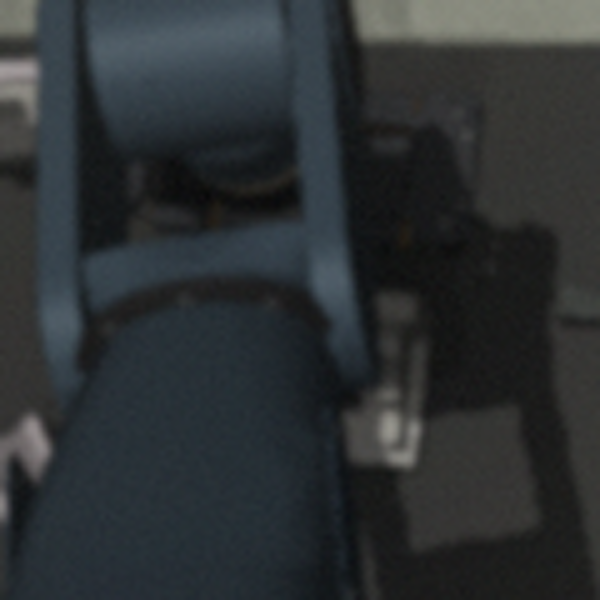

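The block hangs in front of the face at crop (330,400), with about 29 mm of gap. I'll close to about 8 mm and lower most of the way.

{"fn": "send_rows", "kwargs": {
  "plan": [
    [[-0.2, 0.022, 0, 0, 1], [-0.2, 0.022, 0, 0, 1], [-0.2, 0.022, 0, 0, 1], [-0.1, 0.011, 0, 0, 1], [0, 0, -0.1, 0, 1], [0, 0, -0.1, 0, 1], [0, 0, -0.1, 0, 1], [0, 0, 0, 0, 1], [0, 0, 0, 0, 1]]
  ]
}}

```text
time_s: 13.95
position: [0.6197, 0.2067, 0.1381]
tcp_rot: [[0.995, -0.105, -0.0], [-0.105, -0.995, -0.0], [-0.0, 0.0, -1.0]]
force: [0.1, -0.4, -3.9]
opening: 0.642
```

{"fn": "send_rows", "kwargs": {
  "plan": [
    [[0, 0, -0.04, 0, 1], [0, 0, -0.04, 0, 1], [0, 0, 0, 0, 1]]
  ]
}}

```text
time_s: 14.25
position: [0.6195, 0.2067, 0.1359]
tcp_rot: [[0.995, -0.105, -0.0], [-0.105, -0.995, -0.0], [-0.0, 0.0, -1.0]]
force: [0.3, 0.2, -4.7]
opening: 0.643
```

{"fn": "send_rows", "kwargs": {
  "plan": [
    [[0, 0, -0.03, 0, 1], [0, 0, -0.03, 0, 1], [0, 0, 0, 0, 1]]
  ]
}}

```text
time_s: 14.55
position: [0.6198, 0.2068, 0.1344]
tcp_rot: [[0.995, -0.104, 0.001], [-0.104, -0.995, 0.0], [0.001, -0.0, -1.0]]
force: [0.3, 0.6, -3.2]
opening: 0.644
```

{"fn": "send_rows", "kwargs": {
  "plan": [
    [[0, 0, -0.03, 0, 1], [0, 0, 0, 0, 1], [0, 0, 0, 0, 1]]
  ]
}}

```text
time_s: 14.85
position: [0.6199, 0.2068, 0.1344]
tcp_rot: [[0.995, -0.104, 0.001], [-0.104, -0.995, 0.0], [0.001, -0.0, -1.0]]
force: [-2.3, -0.7, 5.0]
opening: 0.643
```

It touched down gently at z = 0.1344, with about 9 N on the granite. I'll ease off slightly and slide it back towards the face.

{"fn": "send_rows", "kwargs": {
  "plan": [
    [[-0.03, 0.003, 0.02, 0, 1], [-0.04, 0.004, 0, 0, 1], [-0.04, 0.004, 0, 0, 1], [-0.04, 0.004, 0, 0, 1], [-0.04, 0.004, 0, 0, 1], [0, 0, 0, 0, 1], [0, 0, 0, 0, 1]]
  ]
}}

```text
time_s: 15.55
position: [0.6144, 0.2077, 0.1344]
tcp_rot: [[0.995, -0.105, 0.001], [-0.105, -0.995, 0.001], [0.001, -0.001, -1.0]]
force: [2.4, 1.6, 3.3]
opening: 0.642
```

{"fn": "send_rows", "kwargs": {
  "plan": [
    [[-0.04, 0.004, 0, 0, 1], [-0.04, 0.004, 0, 0, 1], [0, 0, 0, 0, 1], [0, 0, 0, 0, 1]]
  ]
}}

```text
time_s: 15.95
position: [0.6116, 0.2077, 0.1344]
tcp_rot: [[0.995, -0.104, 0.001], [-0.104, -0.995, 0.0], [0.0, -0.0, -1.0]]
force: [2.5, 2.0, 5.8]
opening: 0.637
```

{"fn": "send_rows", "kwargs": {
  "plan": [
    [[-0.04, 0.004, 0, 0, 1], [-0.04, 0.004, 0, 0, 1], [0, 0, 0, 0, 1], [0, 0, 0, 0, 1]]
  ]
}}

```text
time_s: 16.35
position: [0.6091, 0.2078, 0.1344]
tcp_rot: [[0.995, -0.105, 0.0], [-0.105, -0.995, 0.0], [0.0, -0.0, -1.0]]
force: [1.7, 0.5, 7.1]
opening: 0.643
```

{"fn": "send_rows", "kwargs": {
  "plan": [
    [[-0.04, 0.004, 0, 0, 1], [-0.04, 0.004, 0, 0, 1], [0, 0, 0, 0, 1], [0, 0, 0, 0, 1]]
  ]
}}

```text
time_s: 16.75
position: [0.6089, 0.2078, 0.1344]
tcp_rot: [[0.994, -0.106, 0.005], [-0.106, -0.994, 0.0], [0.005, -0.001, -1.0]]
force: [6.8, 0.6, 3.0]
opening: 0.639
```

It reached the face at x = 0.6089, as predicted. I'll firm up the push down and back.

{"fn": "send_rows", "kwargs": {
  "plan": [
    [[-0.02, 0.002, -0.03, 0, 1], [-0.02, 0.002, -0.03, 0, 1], [0, 0, 0, 0, 1], [0, 0, 0, 0, 1], [0, 0, 0, 0, 1]]
  ]
}}

```text
time_s: 17.25
position: [0.6089, 0.2078, 0.1344]
tcp_rot: [[0.994, -0.106, 0.008], [-0.106, -0.994, 0.0], [0.008, -0.001, -1.0]]
force: [5.9, 0.5, 9.6]
opening: 0.641
```

```bash
python3 - <<'E'
from h import *
for i in range(4):
    c=imaging.capture('side'); s=bot.read_state();print(s['position'],np.round(s['force'],1),np.round(s['moment'],2),s['time_s'],s['opening'])
print(np.round(s['tcp_rot'],4))
cv2.imwrite('pics/s6.png',cv2.resize(c['img'][110:250,240:380],None,fx=4.2,fy=4.2,interpolation=cv2.INTER_CUBIC))
print([(np.round(r['at'],3).tolist(),round(r['conf'],2)) for r in mark_of('side','valve_block') if r['at'][1]>0])
E
```

```text
[0.60892086 0.20783311 0.13440497] [ 7.3 -0.2 10. ] [-0.17 -0.61 -0.3 ] 17.3 0.6397358339400425
[0.60891888 0.20784762 0.13441918] [7.1 0.5 9.5] [-0.21 -0.68 -0.27] 17.35 0.6413385668431995
[0.6089017  0.20783514 0.13439728] [6.4 0.3 9.9] [-0.24 -0.62 -0.27] 17.4 0.6438581836468953
[0.60892738 0.20786121 0.13442074] [ 7.  -1.7 10.2] [-0.2  -0.63 -0.34] 17.45 0.6410340452501426
[[ 9.944e-01 -1.058e-01  7.700e-03]
 [-1.058e-01 -9.944e-01  4.000e-04]
 [ 7.600e-03 -1.200e-03 -1.000e+00]]
[([0.606, 0.208, 0.048], 0.6)]
```

View pics/s6.png

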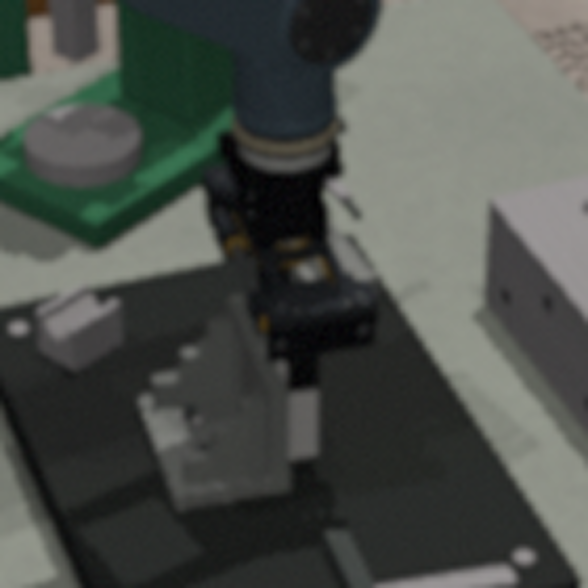

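{"fn": "send_rows", "kwargs": {
  "plan": [
    [[-0.04, 0.004, -0.01, 0, 1], [-0.04, 0.004, -0.01, 0, 1], [0, 0, 0, 0, 1], [0, 0, 0, 0, 1], [0, 0, 0, 0, 1]]
  ]
}}

```text
time_s: 18.0
position: [0.6089, 0.2079, 0.1345]
tcp_rot: [[0.994, -0.106, 0.013], [-0.106, -0.994, 0.0], [0.013, -0.002, -1.0]]
force: [9.4, -1.8, 9.1]
opening: 0.641
```

```bash
python3 - <<'E'
from h import *
for i in range(4):
    c=imaging.capture('top'); s=bot.read_state();print(s['position'],np.round(s['force'],1),np.round(s['moment'],2),s['time_s'],s['opening'])
print(np.round(s['tcp_rot'],4))
E
```

```text
[0.60886181 0.2078552  0.13447118] [10.1 -1.1  9.9] [-0.29 -1.2  -0.31] 18.05 0.641390722338579
[0.60888693 0.2078427  0.13447598] [10.7 -1.1  9.8] [-0.31 -1.21 -0.37] 18.1 0.6415346610574343
[0.60888145 0.2078345  0.13446179] [10.1 -1.7  9.2] [-0.3  -1.17 -0.32] 18.15 0.6407737028682988
[0.6088812  0.20786584 0.13449925] [ 9.5 -0.4  9.2] [-0.32 -1.22 -0.31] 18.2 0.6411970632100353
[[ 9.943e-01 -1.060e-01  1.300e-02]
 [-1.060e-01 -9.944e-01  4.000e-04]
 [ 1.290e-02 -1.800e-03 -9.999e-01]]
```

The forces are steady at about 10 N back and 9.5 N down, plus the block's weight. Friction while sliding was only about 2 N, so both thresholds have margin. I'll do one last scene check before handing in.

```bash
python3 - <<'E'
from h import *
c=imaging.capture('side'); d=imaging.capture('top')
cv2.imwrite('pics/s7.png',cv2.resize(c['img'][160:230,260:340],None,fx=8,fy=8,interpolation=cv2.INTER_CUBIC))
for n in ['strap_plate','height_gauge','v_block','square','valve_block','spanner','port_plug','gauge_block','compound_bottle']:
  print(n,[(np.round(r['at'],3).tolist(),round(r['conf'],2)) for cc in('side','top') for r in mark_of(cc,n)[:5] if n!='valve_block' or r['at'][1]>0])
s=bot.read_state();print(s['position'],s['force'],s['time_s'])
E
```

```text
strap_plate [([0.562, -0.248, 0.145], 0.84), ([0.585, 0.216, -0.001], 0.74), ([0.591, 0.044, 0.047], 0.23), ([0.562, -0.249, 0.143], 0.72)]
height_gauge [([0.705, 0.368, 0.053], 0.59), ([0.703, 0.373, 0.049], 0.78)]
v_block [([0.502, 0.362, 0.05], 0.73)]
square [([0.592, 0.041, 0.047], 0.54), ([0.586, 0.04, 0.052], 0.93), ([0.565, -0.248, 0.139], 0.23)]
valve_block [([0.607, 0.213, 0.05], 0.42)]
spanner [([0.343, -0.482, 0.001], 0.62), ([0.348, -0.482, -0.0], 0.6)]
port_plug [([0.561, -0.245, 0.145], 0.65), ([0.548, -0.116, -0.004], 0.49), ([0.74, -0.148, 0.0], 0.62), ([0.55, -0.114, 0.002], 0.53), ([0.593, 0.211, 0.048], 0.39)]
gauge_block [([0.742, -0.151, 0.002], 0.59), ([0.743, -0.148, -0.001], 0.61)]
compound_bottle [([0.375, 0.503, 0.0], 0.78), ([0.374, 0.502, -0.004], 0.56)]
[0.60889299 0.20782749 0.13451301] [ 9.78033779 -0.56594921 10.06968009] 19.2
```

View pics/s7.png

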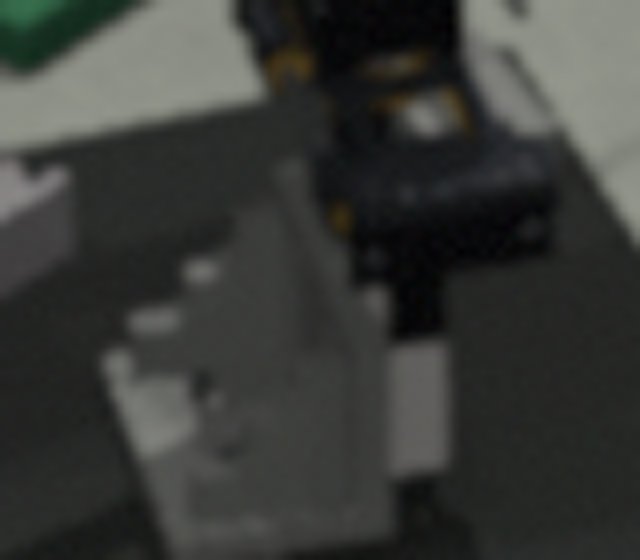

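The block stands against the face at crop (390-450, 345-470) with no visible wedge gap. Everything the networks found is where it started, so I'm handing in.

```bash
python3 - <<'E'
from h import *
print(bot.hand_in()); s=bot.read_state(); print(s['position'],s['force'],s['opening'])
E
```

```text
the job is handed in; nothing more can be done
None
the job is handed in; nothing more can be done
```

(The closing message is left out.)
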